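# Sort the mixed-up valves back onto their colour mats

### The job

The three valves on the sorting bench are mixed up: move each one upright onto the mat of its cap's colour, its whole foot on the mat, with the white mat free for parking one on the way. The orange mat sits on a free turntable, which must be left pointing as it does now and never spun round. Set the valves down gently rather than dropping them, knock none over, and leave the oil can and the nut basket where they are.

Things in the scene. Friction and masses are not known exactly. Their poses are not given: they have to be found in the camera images.
- orange_valve: chrome valve body standing upright, orange cap on top. Origin: centre of its underside; z up its axis. Height 95 mm. Round foot 52 mm across, 10 high; stem body 34 across up to 55; two opposed side ports along its own y, 84 mm over both ends, between 18 and 48 mm high; round orange cap 36 mm across from 67 to 95 mm high, the place to grip (any direction). About 0.4 kg
- green_valve: chrome valve body standing upright, green cap on top. Origin: centre of its underside; z up its axis. Height 95 mm. Round foot 52 mm across, 10 high; stem body 34 across up to 55; two opposed side ports along its own y, 84 mm over both ends, between 18 and 48 mm high; round green cap 36 mm across from 67 to 95 mm high, the place to grip (any direction). About 0.4 kg
- blue_valve: chrome valve body standing upright, blue cap on top. Origin: centre of its underside; z up its axis. Height 95 mm. Round foot 52 mm across, 10 high; stem body 34 across up to 55; two opposed side ports along its own y, 84 mm over both ends, between 18 and 48 mm high; round blue cap 36 mm across from 67 to 95 mm high, the place to grip (any direction). About 0.4 kg
- orange_pad: orange flat round mat, 76 mm across, 4 mm thick, fixed on the turntable with its centre 65 mm from the turntable's axis; its own x axis points from the turntable's axis outwards through the mat, so the axis is 65 mm behind it along -x. Origin: centre of its underside, 41 mm above the bench (top at 45 mm)
- green_pad: green flat round mat, 76 mm across, 4 mm thick, fixed to the bench. Origin: centre of its underside (top is 4 mm higher).
- blue_pad: blue flat round mat, 76 mm across, 4 mm thick, fixed to the bench. Origin: centre of its underside (top is 4 mm higher).
- spare_pad: white flat round mat, 76 mm across, 4 mm thick, fixed to the bench. Origin: centre of its underside (top is 4 mm higher). Empty at the start: a free spot for parking
- turntable (a joint): angle of the turntable (rad, 0 at the start, positive anticlockwise from above): a bare aluminium disc 220 mm across, top 41 mm above the bench, which turns freely (about 0.02 N m turns it); the orange mat is on it at one angle, three thin grey rings at the others
- oil_can: small oil can, whitish with a red band round it, 52 mm across, 90 mm high, loose, on the far side of the work. Origin: centre of its underside
- nut_basket: white round basket of nuts, 90 mm across, 40 mm high, loose, standing alone on the far side of the work. Origin: centre of its underside
There are look-alikes about, which are no part of the job. What is shaped like the blue_valve but purple is not meant.

How it is judged (in metres and radians):
At the end, for the whole second after the job is handed in: Each valve stands upright (within 0.1 rad) on the mat of its own cap's colour, its axis within 12 mm of the mat's centre and its foot resting on the mat's top (within 4 mm), released and at rest; the turntable is at rest within 0.17 rad of its starting angle (horizontal distance between orange_valve and orange_pad below 0.012 m and z of orange_valve in the frame of orange_pad between 0.001 and 0.008 m and angle between each of orange_valve, green_valve, blue_valve's own z axis and vertical below 0.1 rad and linear speed of each of orange_valve, green_valve, blue_valve below 0.02 m/s and contact force between each of orange_valve, green_valve, blue_valve and the fingers below 0.1 N and horizontal distance between green_valve and green_pad below 0.012 m and z of green_valve in the frame of green_pad between 0.001 and 0.008 m and horizontal distance between blue_valve and blue_pad below 0.012 m and z of blue_valve in the frame of blue_pad between 0.001 and 0.008 m and value of joint turntable between -0.17 and 0.17 rad and velocity of joint turntable between -0.05 and 0.05 rad/s); the robot touches nothing.
It fails at once if a valve is knocked over or tipped (angle between any of orange_valve, green_valve, blue_valve's own z axis and vertical above 0.6 rad).
It fails at once if a valve is dropped (faster than 0.7 m/s within 60 mm of the bench) ((linear speed of orange_valve above 0.7 m/s and height (world z) of orange_valve below 0.06 m) or (linear speed of green_valve above 0.7 m/s and height (world z) of green_valve below 0.06 m) or (linear speed of blue_valve above 0.7 m/s and height (world z) of blue_valve below 0.06 m)).
It fails at once if the turntable is spun (over 0.5 rad) (value of joint turntable above 0.5 rad or value of joint turntable below -0.5 rad).
It fails at once if the oil can or the nut basket is disturbed (moved over 20 mm) (distance of any of oil_can, nut_basket from where it was at the start of the episode above 0.02 m).
It also fails if it takes over 120 s, if anything falls off the work surface, if the arm or the gripper's body presses on something with over 40 N, if the wrist force passes 120 N, or if a joint passes its speed limit or range.

### The arm

A 6-joint arm with a two-finger parallel gripper is mounted at the origin on the work surface. World frame = base frame: x ahead of the robot, y to its left, z up, the work surface at z = 0. Lengths are in mm, angles in rad, forces in N, time in s.
With the tool pointing down it reaches from about 350 to 875 mm from the base axis. Payload 4.2 kg.
Tool frame: the origin (TCP) lies at the very end of the fingers, on their centre line; the grasp point (between the pads) lies 19 mm behind it (arm.grip_point_offset is the distance from the TCP to the grasp point, in mm); z points along the fingers, y is the direction in which the jaws open and shut (so a half turn about z gives the same grasp; the last joint's range is limited). The gripper opens to 85 mm and grips with 20 to 120 N. Pads are 22 mm wide; open, the fingers measure 114 mm over their backs; the gripper's body (76 mm by 85 mm) begins 54 mm behind the grasp point. The pads swing forward as they close: fully open they stand 13 mm farther back than shut.
Start: joints at [1.381, 0.385, 0.008, 0, -1.194, -0.259], TCP at [271.144, 563.099, 231.312] pointing down, gripper open.
Joint ranges: [-3.14, 3.14], [-1.21, 2.06], [-1.07, 1.41], [-3.16, 2.05], [-2.99, -0.16], [-3.1, 3.1]. Speed limits (rad/s): [2.79, 2.79, 3.14, 3.14, 3.14, 3.14].

### API

Orientations are given as a unit quaternion [x, y, z, w].
In Python, from bench import arm gives the robot as it stands.
- The arm moves only by the tool drive_tool, never from a script. Its argument "steps" is a list of rows, each a list of 5 numbers: the shift along the tool's x, y, z in m, then the turn about the tool's z in degrees, then the finger opening in m, from 0 to 0.0854. A call has 1 to 20 rows; each row shifts and turns the commanded pose from where the row before left it, along the tool's axes as they then stand; what a row does not reach is not made up. A row lasts 1/10 s, in which the tool goes at most 50 mm and 8.59 degrees, less where a joint would pass 70% of its speed; a pose out of reach is approached as far as the arm can. A call is refused whole if a number of a shift passes 0.05 or a number of a turn 8.59, either way. A call with a gripper value outside its range is refused whole. The fingers move at their own pace and stop on an object; the grip force is fixed at half the most. Time passes only in rows, so rows that do not move let the fingers close. It gives the time, the measured TCP pose, the force and the opening at its end, in the units of the state.
- arm.read_state(): the state, without advancing time (a new reading comes with each control period).
- arm.get_image(name): name is "side" or "top"; returns (picture, depth): 420x560x3 uint8, blue, green, red; 420x560 float32, mm along the optical axis (not along the pixel's ray), 0 where there is no reading.
- arm.camera_params(name): a dict with "K" (3x3 intrinsics, pixels), "world_to_cam" (4x4, takes a point from world to camera coordinates). Camera axes: x right, y up, looking along -z (the intrinsics and any distortion apply to the point x, -y, -z); pixel columns grow to the right and rows downward; lengths in mm; the calibration is good to about 2 mm. A picture is of the moment at which its call begins. camera_params takes no time and is no camera call.
- arm.job_done(): hands the job in, once; it reports no verdict.
The state is a dict: "clock": time; "joints": joint angles; "joint_vel": joint speeds; "joint_efforts": joint torques, N m; "position": TCP position; "ee_rot": TCP orientation; "contact_force": force on the tool from outside, world axes, zero at the start; "wrist_torque": the same for the moment, N m; "gripper_width": finger opening in mm.
Only numpy, scipy, OpenCV 4.12 (cv2) and the standard library are available. Lean on these libraries where they do the work, as an engineer would, in place of code of your own. Each camera call takes 0.05 s, during which the arm holds its last target.

## Working session

There is one attempt and no reset: what is moved stays moved. The work goes in short steps, Python scripts to look and compute and a tool call to move; the robot and the scene stay as the last step left them, time stands still between calls to the robot, and variables do not carry over. Pictures are saved under pics/ and viewed, and the job is handed in when it is done.

Besides the shell and the picture viewer there is one more tool, called after "Request:" as a command line: name --pt "numbers of a row" for each row, then --argument value for the rest. drive_tool: Moves the arm, as the interface text tells. Its arguments: {"type":"object","properties":{"steps":{"type":"array"}},"required":["steps"]}

```bash
mkdir -p pics; ls; python3 - <<'E'
from bench import arm
import cv2
s=arm.read_state();print(s)
for n in("top","side"):
    p,d=arm.get_image(n);cv2.imwrite(f"pics/{n}0.png",p);
    import numpy as np
    np.save(f"pics/{n}0.npy",d)
    print(arm.camera_params(n))
E
```

```text
pics
{'clock': 0.0, 'joints': array([ 1.38061486e+00,  3.85554598e-01,  6.60892150e-03, -5.04950673e-04,
       -1.19402149e+00, -2.58585268e-01]), 'joint_vel': array([ 0.00041995, -0.00101266,  0.00020543, -0.00102492, -0.00017961,
       -0.00054646]), 'joint_efforts': array([-2.17905936e-04, -3.92290485e+01,  1.88406086e+01,  4.18613479e+00,
       -4.55878529e-03, -5.52391327e-06]), 'position': array([270.89244783, 562.57764837, 230.2152846 ]), 'ee_rot': array([ 9.74910166e-01, -2.22595902e-01, -1.97411297e-04,  1.09281065e-03]), 'contact_force': array([ 0.18165956, -0.3467811 , -0.26954755]), 'wrist_torque': array([0.00699813, 0.02358388, 0.015365  ]), 'gripper_width': 85.54520945434771}
{'K': array([[379.16444332,   0.        , 281.11564923],
       [  0.        , 379.16444332, 207.47405212],
       [  0.        ,   0.        ,   1.        ]]), 'world_to_cam': array([[-7.03134429e-03, -9.99511641e-01,  3.04473287e-02,
         1.15981753e+01],
       [ 9.95893376e-01, -4.25107086e-03,  9.04340217e-02,
        -6.01657526e+02],
       [-9.02604237e-02,  3.09581657e-02,  9.95436913e-01,
        -9.07682729e+02],
       [ 0.00000000e+00,  0.00000000e+00,  0.00000000e+00,
         1.00000000e+00]])}
{'K': array([[393.6876704 ,   0.        , 279.91624701],
       [  0.        , 393.6876704 , 203.03566687],
       [  0.        ,   0.        ,   1.        ]]), 'world_to_cam': array([[-8.77407875e-01, -4.79384678e-01,  1.85943935e-02,
         5.25489013e+02],
       [ 3.81919377e-01, -6.74512902e-01,  6.31798967e-01,
        -2.51638789e+02],
       [-2.90332586e-01,  5.61446948e-01,  7.74909230e-01,
        -7.67696416e+02],
       [ 0.00000000e+00,  0.00000000e+00,  0.00000000e+00,
         1.00000000e+00]])}
```

View pics/top0.png

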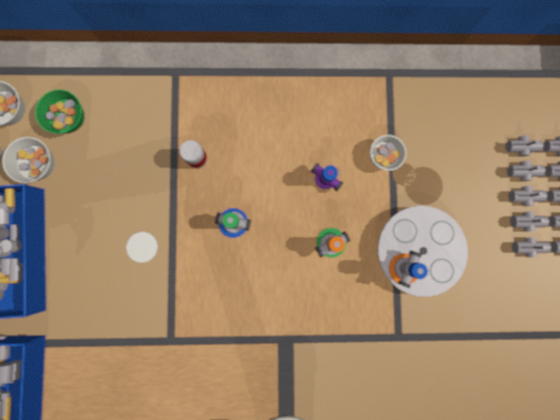

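View pics/side0.png

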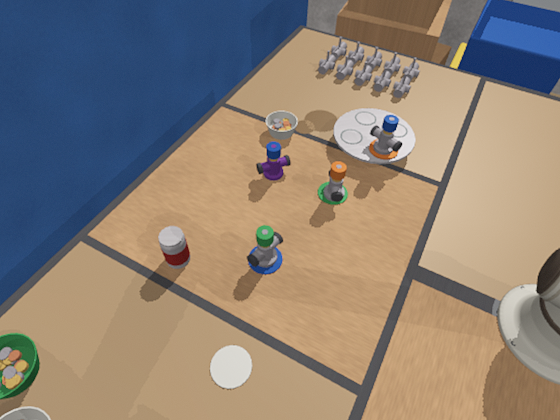

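The top view shows the green valve on the blue pad (233,221), the orange valve on the green pad (332,242) and the blue valve on the orange turntable pad (408,268). The spare pad is at (142,247), the purple decoy at (327,177), the oil can at (193,153) and the basket at (388,153).

```bash
cat > h.py <<'E'
import numpy as np, cv2
from scipy.optimize import least_squares
def shot(arm,n,tag=None):
    p,d=arm.get_image(n)
    if tag: cv2.imwrite(f"pics/{n}{tag}.png",p)
    return p,d
def planept(P,uv,z):
    K=P["K"];W=P["world_to_cam"];R=W[:3,:3];t=W[:3,3]
    uv=np.atleast_2d(uv).astype(float)
    c=np.c_[(uv[:,0]-K[0,2])/K[0,0],-(uv[:,1]-K[1,2])/K[1,1],-np.ones(len(uv))]
    dr=c@R; o=-R.T@t
    s=(z-o[2])/dr[:,2]
    return o+s[:,None]*dr
def depthpt(P,uv,d):
    K=P["K"];W=P["world_to_cam"];R=W[:3,:3];t=W[:3,3]
    uv=np.atleast_2d(uv).astype(int); z=d[uv[:,1],uv[:,0]].astype(float)
    c=np.c_[(uv[:,0]-K[0,2])/K[0,0]*z,-(uv[:,1]-K[1,2])/K[1,1]*z,-z]
    return (c-t)@R
H={'orange':(5,17),'green':(45,80),'blue':(100,122),'purple':(126,150)}
def pix(p,col,smin=150,vmin=50):
    h=cv2.cvtColor(p,cv2.COLOR_BGR2HSV);a,b=H[col]
    m=(h[...,0]>=a)&(h[...,0]<=b)&(h[...,1]>=smin)&(h[...,2]>=vmin)
    v,u=np.nonzero(m);return np.c_[u,v]
def circ(xy,r):
    # smallest-shift circle of radius r around outer boundary
    hull=cv2.convexHull(xy.astype(np.float32))[:,0]
    f=least_squares(lambda c:np.hypot(*(hull-c).T)-r,hull.mean(0),loss='soft_l1',f_scale=2)
    return f.x,np.sqrt(np.mean(f.fun**2)),len(hull)
E
python3 - <<'E'
from bench import arm
import numpy as np,cv2
from h import *
for n in("top","side"):
    P=arm.camera_params(n);p=cv2.imread(f"pics/{n}0.png");d=np.load(f"pics/{n}0.npy")
    for col in H:
        q=pix(p,col); X=depthpt(P,q,d); ok=d[q[:,1],q[:,0]]>0
        # work area
        ok&=(X[:,0]>350)&(X[:,0]<800)&(abs(X[:,1])<450)&(X[:,2]<170)&(X[:,2]>-20)
        q=q[ok];X=X[ok]
        m=np.zeros(p.shape[:2],np.uint8);m[q[:,1],q[:,0]]=255
        k,l,st,ce=cv2.connectedComponentsWithStats(m)
        for i in range(1,k):
            if st[i,4]<15: continue
            s=l[q[:,1],q[:,0]]==i
            print(n,col,ce[i].round(),st[i,4],"mean",X[s].mean(0).round(),"z",np.percentile(X[s,2],[2,50,98]).round())
E
```

```text
top orange [335. 244.] 149 mean [ 512. -112.   97.] z [ 77.  99. 102.]
top orange [396. 266.] 160 mean [ 457. -266.   45.] z [42. 45. 48.]
top green [230. 220.] 79 mean [567. 126.  99.] z [ 96.  98. 102.]
top green [328. 233.] 64 mean [ 539. -110.    4.] z [0. 4. 6.]
top blue [329. 174.] 126 mean [ 674. -101.   93.] z [78. 94. 98.]
top blue [234. 211.] 41 mean [595. 127.   3.] z [0. 3. 8.]
top blue [230. 232.] 87 mean [543. 136.   4.] z [0. 4. 7.]
top blue [417. 270.] 146 mean [ 454. -281.  137.] z [121. 139. 142.]
top purple [323. 180.] 108 mean [670. -96.  30.] z [ 8. 37. 50.]
side orange [382. 153.] 147 mean [ 447. -267.   46.] z [43. 46. 68.]
side orange [338. 171.] 228 mean [ 510. -114.   87.] z [  1.  97. 101.]
side green [330. 201.] 42 mean [509. -88.   5.] z [3. 5. 7.]
side green [264. 241.] 87 mean [561. 140.  90.] z [ 78.  89. 100.]
side blue [390. 124.] 173 mean [ 451. -276.  134.] z [118. 137. 142.]
side blue [273. 150.] 177 mean [672. -97.  89.] z [72. 94. 97.]
side blue [253. 250.] 16 mean [599. 124.   5.] z [3. 5. 7.]
side blue [269. 266.] 232 mean [549. 142.   6.] z [ 2.  5. 28.]
side purple [273. 170.] 265 mean [669. -92.  28.] z [ 7. 28. 56.]
```

```bash
python3 - <<'E'
import cv2,numpy as np
t=cv2.imread("pics/top0.png");s=cv2.imread("pics/side0.png")
a=cv2.resize(t[160:300,180:470],None,fx=2.7,fy=2.7,interpolation=cv2.INTER_CUBIC)
cv2.imwrite("pics/ta.png",a)
a=cv2.resize(s[100:290,220:430],None,fx=3,fy=3,interpolation=cv2.INTER_CUBIC)
cv2.imwrite("pics/sa.png",a)
E
```

```text
(no output)
```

View pics/ta.png

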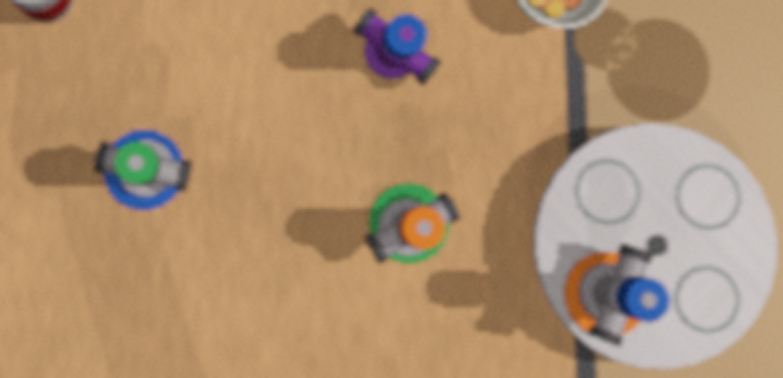

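View pics/sa.png

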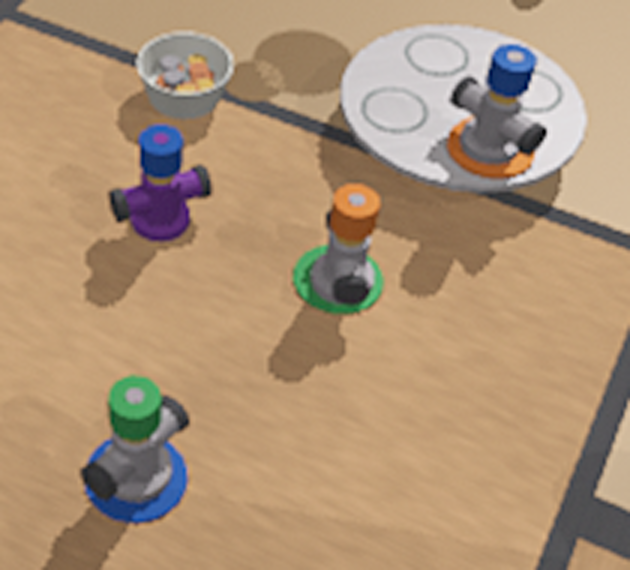

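```bash
cat >> h.py <<'E'
def cloud(P,p,d):
    v,u=np.nonzero(d>0);return np.c_[u,v],depthpt(P,np.c_[u,v],d)
def captop(P,p,d,rough,z):
    q,X=cloud(P,p,d)
    s=(np.hypot(*(X[:,:2]-rough).T)<32)&(abs(X[:,2]-z)<7)
    Y=planept(P,q[s],z)[:,:2]
    (c,r)=cv2.minEnclosingCircle(Y.astype(np.float32))
    return np.array(c),r,Y.mean(0),s.sum(),np.median(X[s,2])
def pad(P,p,d,col,rough,z,smin=120):
    q,X=cloud(P,p,d)
    h=cv2.cvtColor(p,cv2.COLOR_BGR2HSV)
    if col=='white':
        m=(h[...,1]<40)&(h[...,2]>150)
    else:
        a,b=H[col];m=(h[...,0]>=a-3)&(h[...,0]<=b+3)&(h[...,1]>=smin)
    s=m[q[:,1],q[:,0]]&(np.hypot(*(X[:,:2]-rough).T)<60)&(abs(X[:,2]-z)<6)
    Y=planept(P,q[s],z)[:,:2]
    return circ(Y,37.5),s.sum(),np.median(X[s,2])
E
python3 - <<'E'
from bench import arm
from h import *
for n in("top","side"):
    P=arm.camera_params(n);p=cv2.imread(f"pics/{n}0.png");d=np.load(f"pics/{n}0.npy")
    for nm,r,z in(("orangeV",(510,-113),99),("greenV",(564,132),99),("blueV",(452,-279),140)):
        print(n,nm,captop(P,p,d,np.array(r),z))
    for nm,r,z in(("orange",(452,-262),45),("green",(515,-100),4),("blue",(564,130),4),("white",(500,360),4)):
        print(n,nm,pad(P,p,d,nm,np.array(r),z))
    q,X=cloud(P,p,d); s=(abs(X[:,2]-41)<3)&(np.hypot(X[:,0]-490,X[:,1]+310)<160)
    Y=planept(P,q[s],41)[:,:2].astype(np.float32); print("disc",cv2.minEnclosingCircle(Y))
E
```

```text
top orangeV (array([ 511.60635376, -115.14361572]), 17.883695602416992, array([ 511.58594112, -115.19763372]), np.int64(193), np.float64(98.83704555946163))
top greenV (array([567.38500977, 125.1050415 ]), 17.638181686401367, array([567.36109471, 125.05463721]), np.int64(195), np.float64(98.47750772237664))
top blueV (array([ 454.1645813 , -286.04931641]), 18.626033782958984, array([ 453.51675115, -286.07798709]), np.int64(222), np.float64(139.64213507487753))
top orange ((array([ 451.56343169, -287.05805827]), np.float64(1.173827402018253), 18), np.int64(202), np.float64(44.86642797641846))
top green ((array([ 512.78341833, -118.13177714]), np.float64(3.687063855100779), 18), np.int64(115), np.float64(3.5708793329521153))
top blue ((array([568.17977436, 129.49541906]), np.float64(3.211704180748408), 30), np.int64(170), np.float64(3.4943349913566975))
top white ((array([508.13211489, 354.00479855]), np.float64(0.6822495149687833), 35), np.int64(741), np.float64(3.581232594438426))
disc ((495.880615234375, -298.318115234375), 146.8595733642578)
side orangeV (array([ 509.35092163, -109
[... 333 characters left out ...]
9345703, array([ 452.14945899, -281.26685849]), np.int64(144), np.float64(140.35627296629966))
side orange ((array([ 449.89812928, -286.1891403 ]), np.float64(0.6957585572746785), 17), np.int64(157), np.float64(45.601636991901884))
side green ((array([ 515.01631756, -117.95410951]), np.float64(1.999186412494019), 24), np.int64(152), np.float64(4.661549971337868))
side blue ((array([566.34901089, 129.39191456]), np.float64(1.3522907592780222), 25), np.int64(258), np.float64(5.0259760551741195))
side white ((array([507.06387557, 354.50125371]), np.float64(0.35853096668035717), 41), np.int64(1443), np.float64(5.077426358333379))
disc ((493.75018310546875, -331.6798095703125), 112.4020767211914)
```

```bash
python3 - <<'E'
from bench import arm
from h import *
for n in("top","side"):
    P=arm.camera_params(n);p=cv2.imread(f"pics/{n}0.png");d=np.load(f"pics/{n}0.npy")
    for nm,r,z in(("orangeV",(510,-113),99),("greenV",(566,127),99),("blueV",(453,-283),140)):
        q,X=cloud(P,p,d)
        s=(np.hypot(*(X[:,:2]-r).T)<32)&(X[:,2]>z-20)
        zt=np.percentile(X[s,2],95); s&=X[:,2]>zt-3
        Y=planept(P,q[s],z)[:,:2]; c,rr=cv2.minEnclosingCircle(Y.astype(np.float32))
        print(n,nm,np.round(c,1),round(rr,1),Y.mean(0).round(1),X[s].mean(0).round(1),s.sum())
    for nm,r,z in(("orange",(452,-262),45),("green",(515,-100),4),("blue",(564,130),4),("white",(508,354),4)):
        q,X=cloud(P,p,d)
        h=cv2.cvtColor(p,cv2.COLOR_BGR2HSV)
        if nm=='white': m=(h[...,1]<40)&(h[...,2]>150)
        else:
            a,b=H[nm];m=(h[...,0]>=a-3)&(h[...,0]<=b+3)&(h[...,1]>=120)
        s=m[q[:,1],q[:,0]]&(np.hypot(*(X[:,:2]-r).T)<60)&(abs(X[:,2]-z)<6)
        Y=planept(P,q[s],z)[:,:2]
        hull=cv2.convexHull(Y.astype(np.float32))[:,0]
        f=least_squares(lambda c:np.hypot(*(hull-c).T)-37.5,Y.mean(0),loss='cauchy',f_scale=.7)
        print(n,nm,f.x.round(1),(abs(f.fun)<1.5).sum(),len(hull))
E
```

```text
top orangeV [ 511.3 -115.6] 17.6 [ 511.2 -115.9] [ 511.2 -115.7   99.8] 123
top greenV [567.1 125.2] 17.4 [567.8 125.7] [567.8 125.6  99.7] 105
top blueV [ 453.2 -287. ] 17.7 [ 453.6 -287.4] [ 453.7 -287.3  140.2] 170
top orange [ 451.4 -287.3] 13 18
top green [ 511.6 -118.8] 11 18
top blue [568.3 133.5] 11 30
top white [508.1 354. ] 33 35
side orangeV [ 511.1 -113.2] 17.7 [ 510.5 -113.3] [ 510.3 -112.5   99.8] 122
side greenV [566.8 127.6] 18.2 [566.9 128. ] [566.5 128.6 100.1] 186
side blueV [ 452.5 -285.1] 17.9 [ 452.6 -285.2] [ 452.5 -284.2  140.8] 109
side orange [ 449.9 -286.3] 16 17
side green [ 515.2 -118.7] 12 24
side blue [567.1 129.3] 19 25
side white [507.  354.5] 41 41
```

```bash
cat >> h.py <<'E'
def go(arm,target,heading=None):
    """remaining move from measured pose in tool axes"""
    from scipy.spatial.transform import Rotation as Ro
    s=arm.read_state();R=Ro.from_quat(s["ee_rot"]).as_matrix()
    dlt=R.T@(np.array(target)-s["position"])
    th=np.degrees(np.arctan2(R[1,0],R[0,0]))
    print("t",round(s["clock"],2),"pos",s["position"].round(1),"th",round(th,1),"tiltz",R[:,2].round(3),"grip",round(s["gripper_width"],1),"F",s["contact_force"].round(1),"j1,j6",s["joints"][[0,5]].round(2))
    print("tool move mm",dlt.round(1), "turn deg", None if heading is None else round((th-heading+180)%360-180,1))
E
python3 - <<'E'
from bench import arm
from h import *
go(arm,(567,126.5,200))
P=arm.camera_params("top");d=np.load("pics/top0.npy")
for uv in [(423,251),(424,251),(423,252),(421,252),(388,150),(193,150)]: print(uv,depthpt(P,uv,d).round())
E
```

```text
t 0.1 pos [270.9 562.6 230.3] th -25.7 tiltz [-0.001 -0.002 -1.   ] grip 85.4 F [0.  0.1 0.2] j1,j6 [ 1.38 -0.26]
tool move mm [456.  264.4  30.9] turn deg None
(423, 251) [[ 493. -335.   42.]]
(424, 251) [[ 493. -338.   42.]]
(423, 252) [[ 490. -334.   44.]]
(421, 252) [[ 490. -331.   40.]]
(388, 150) [[ 747. -263.   24.]]
(193, 150) [[730. 213.  91.]]
```

Request:
drive_tool --pt "0.025 0.0145 0 0 0.0854" --pt "0.025 0.0145 0 0 0.0854" --pt "0.025 0.0145 0 0 0.0854" --pt "0.025 0.0145 0 0 0.0854" --pt "0.025 0.0145 0 0 0.0854" --pt "0.025 0.0145 0 0 0.0854" --pt "0.025 0.0145 0 0 0.0854" --pt "0.025 0.0145 0 0 0.0854" --pt "0.025 0.0145 0 0 0.0854" --pt "0.025 0.0145 0 0 0.0854" --pt "0.025 0.0145 0 0 0.0854" --pt "0.025 0.0145 0 0 0.0854" --pt "0.025 0.0145 0 0 0.0854" --pt "0.025 0.0145 0 0 0.0854" --pt "0.025 0.0145 0 0 0.0854" --pt "0.025 0.0145 0.01 0 0.0854" --pt "0.025 0.0145 0.01 0 0.0854" --pt "0.025 0.0145 0.01 0 0.0854" --pt "0.006 0.003 0 0 0.0854" --pt "0 0 0 0 0.0854"

```text
clock: 2.1
position: [567.6, 126.5, 200.6]
ee_rot: [0.975, -0.223, -0.001, 0.0]
contact_force: [-0.1, 0.1, 0.9]
gripper_width: 85.5
```

```bash
python3 - <<'E'
from bench import arm
from h import *
go(arm,(567,126.5,68))
E
```

```text
t 2.1 pos [567.6 126.5 200.6] th -25.8 tiltz [-0.001 -0.001 -1.   ] grip 85.5 F [-0.1  0.1  0.9] j1,j6 [0.5  0.62]
tool move mm [-4.000e-01  1.000e-01  1.326e+02] turn deg None
```

Request:
drive_tool --pt "0 0 0.01 0 0.0854" --pt "0 0 0.02 0 0.0854" --pt "0 0 0.025 0 0.0854" --pt "0 0 0.025 0 0.0854" --pt "0 0 0.025 0 0.0854" --pt "0 0 0.017 0 0.0854" --pt "0 0 0.01 0 0.0854" --pt "0 0 0 0 0.0854" --pt "0 0 0 0 0.065" --pt "0 0 0 0 0.05" --pt "0 0 0 0 0.042" --pt "0 0 0 0 0.039" --pt "0 0 0 0 0.036" --pt "0 0 0 0 0.032" --pt "0 0 0 0 0.028" --pt "0 0 0 0 0.025" --pt "0 0 0 0 0.02" --pt "0 0 0 0 0.02" --pt "0 0 0 0 0.02"

```text
clock: 4.0
position: [567.6, 127.2, 70.1]
ee_rot: [0.975, -0.222, 0.0, 0.0]
contact_force: [-1.2, -1.9, 5.3]
gripper_width: 34.5
```

```bash
python3 - <<'E'
from bench import arm
from h import *
go(arm,(507.5,354.2,200))
shot(arm,"side","1")
E
```

```text
t 4.0 pos [567.6 127.2  70.1] th -25.7 tiltz [ 0.001 -0.    -1.   ] grip 34.5 F [-1.2 -1.9  5.3] j1,j6 [0.5  0.62]
tool move mm [-152.6 -178.5 -130. ] turn deg None
```

View pics/side1.png

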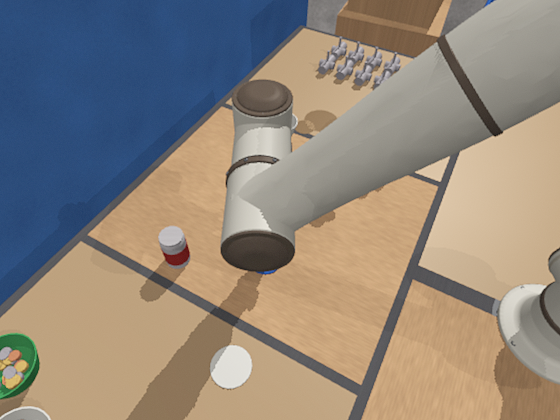

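The arm hides the gripped valve, but a 34.5 mm opening fits the 36 mm cap. Next I lift it and carry it to the white pad.

Request:
drive_tool --pt "0 0 -0.005 0 0.02" --pt "0 0 -0.015 0 0.02" --pt "0 0 -0.02 0 0.02" --pt "0 0 -0.02 0 0.02" --pt "0 0 -0.02 0 0.02" --pt "-0.01 -0.012 -0.01 0 0.02" --pt "-0.018 -0.021 0 0 0.02" --pt "-0.018 -0.021 0 0 0.02" --pt "-0.018 -0.021 0 0 0.02" --pt "-0.018 -0.021 0 0 0.02" --pt "-0.018 -0.021 0 0 0.02" --pt "-0.018 -0.021 0 0 0.02" --pt "-0.018 -0.021 0 0 0.02" --pt "-0.01 -0.012 0 0 0.02" --pt "-0.006 -0.007 0 0 0.02" --pt "0 0 0 0 0.02" --pt "0 0 0 0 0.02"

```text
clock: 5.75
position: [507.5, 352.9, 158.9]
ee_rot: [0.975, -0.223, -0.0, 0.001]
contact_force: [0.6, 0.3, -4.8]
gripper_width: 34.7
```

```bash
python3 - <<'E'
from bench import arm
from h import *
go(arm,(507.5,354.2,71))
shot(arm,"side","2")
p,d=shot(arm,"top","2")
P=arm.camera_params("top")
for nm,r,z in(("blue",(567,129.5),4),):print(pad(P,p,d,nm,np.array(r),z))
P=arm.camera_params("side");p,d=shot(arm,"side")
for nm,r,z in(("blue",(567,129.5),4),):print(pad(P,p,d,nm,np.array(r),z))
E
```

```text
t 5.75 pos [507.5 352.9 158.9] th -25.7 tiltz [-0.001 -0.001 -1.   ] grip 34.7 F [ 0.6  0.3 -4.8] j1,j6 [0.87 0.25]
tool move mm [-0.5 -1.3 87.9] turn deg None
((array([567.77191306, 127.73150278]), np.float64(3.05897928950073), 35), np.int64(616), np.float64(3.8641887564214334))
((array([566.31038164, 130.63086464]), np.float64(7.258587613696338), 27), np.int64(483), np.float64(4.919271898524794))
```

View pics/side2.png

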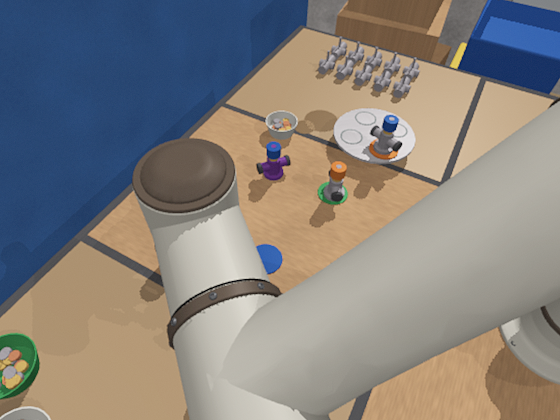

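View pics/top2.png

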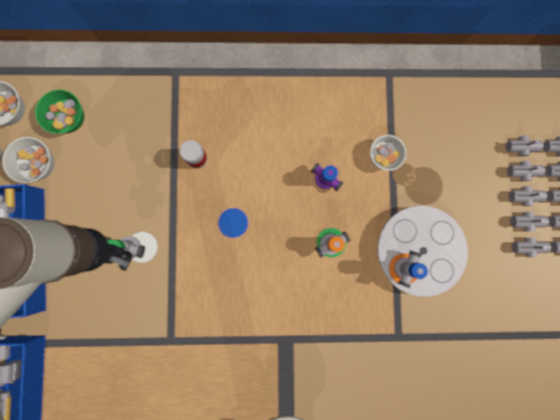

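Request:
drive_tool --pt "0 -0.001 0.01 0 0.02" --pt "0 0 0.02 0 0.02" --pt "0 0 0.02 0 0.02" --pt "0 0 0.018 0 0.02" --pt "0 0 0.01 0 0.02" --pt "0 0 0.005 0 0.02" --pt "0 0 0.002 0 0.02" --pt "0 0 0.001 0 0.02" --pt "0 0 0 0 0.02" --pt "0 0 0 0 0.02"

```text
clock: 6.9
position: [508.5, 355.0, 74.1]
ee_rot: [0.975, -0.222, 0.0, -0.001]
contact_force: [-0.8, 0.3, -4.1]
gripper_width: 34.3
```

```bash
python3 - <<'E'
from bench import arm
from h import *
go(arm,(507.5,354.2,71))
p,d=cv2.imread("pics/top2.png"),None
q=pix(p,'blue',120);s=np.hypot(q[:,0]-233,q[:,1]-223)<25;q=q[s]
P=arm.camera_params("top");Y=planept(P,q,4)[:,:2]
print(Y.mean(0),cv2.minEnclosingCircle(Y.astype(np.float32)),circ(Y,37.5),len(q))
E
```

```text
t 6.9 pos [508.5 355.   74.1] th -25.7 tiltz [ 0.001  0.001 -1.   ] grip 34.3 F [-0.8  0.3 -4.1] j1,j6 [0.87 0.25]
tool move mm [-0.6  1.1  3.1] turn deg None
[566.57939885 129.30478104] ((566.7227172851562, 128.83067321777344), 35.1851921081543) (array([567.77191306, 127.73150278]), np.float64(3.05897928950073), 35) 619
```

Request:
drive_tool --pt "0 0 0.001 0 0.02" --pt "0 0 0.001 0 0.02" --pt "0 0 0.001 0 0.02" --pt "0 0 0 0 0.02" --pt "0 0 0 0 0.02"

```text
clock: 7.4
position: [508.2, 354.6, 70.3]
ee_rot: [0.975, -0.223, -0.0, 0.0]
contact_force: [0.5, 0.3, -4.5]
gripper_width: 34.5
```

Request:
drive_tool --pt "0 0 0.001 0 0.02" --pt "0 0 0 0 0.02" --pt "0 0 0.001 0 0.02" --pt "0 0 0 0 0.02"

```text
clock: 7.8
position: [508.3, 354.7, 70.1]
ee_rot: [0.975, -0.222, 0.0, -0.0]
contact_force: [-4.1, -1.9, 5.9]
gripper_width: 34.4
```

Request:
drive_tool --pt "0 0 0 0 0.034" --pt "0 0 0 0 0.036" --pt "0 0 0 0 0.04" --pt "0 0 0 0 0.05" --pt "0 0 0 0 0.065" --pt "0 0 0 0 0.0854" --pt "0 0 0 0 0.0854" --pt "0 0 0 0 0.0854" --pt "0 0 -0.01 0 0.0854" --pt "0 0 -0.02 0 0.0854" --pt "0 0 -0.03 0 0.0854" --pt "0 0 -0.03 0 0.0854" --pt "0 0 -0.03 0 0.0854" --pt "0 0 -0.02 0 0.0854" --pt "0 0 0 0 0.0854"

```text
clock: 9.3
position: [509.7, 355.9, 213.2]
ee_rot: [0.975, -0.222, 0.003, -0.004]
contact_force: [0.4, 0.4, -0.1]
gripper_width: 85.3
```

```bash
python3 - <<'E'
from bench import arm
from h import *
go(arm,(453,-286,240),44)
shot(arm,"top","3")
E
```

```text
t 9.3 pos [509.7 355.9 213.2] th -25.7 tiltz [ 0.007  0.006 -1.   ] grip 85.3 F [ 0.4  0.4 -0.1] j1,j6 [0.87 0.25]
tool move mm [227.2 602.8 -30.9] turn deg -69.7
```

View pics/top3.png

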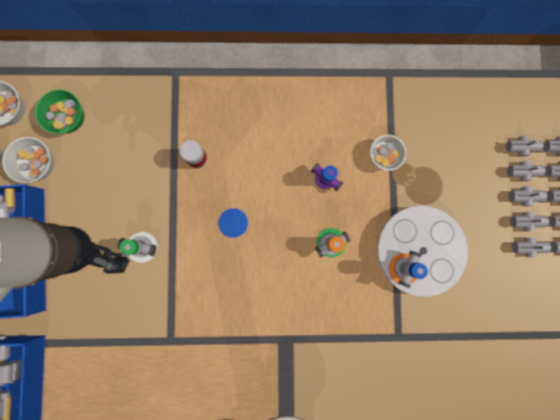

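Request:
drive_tool --pt "0.006 0.015 -0.005 0 0.0854" --pt "0.0115 0.0305 -0.005 0 0.0854" --pt "0.0115 0.0305 -0.005 0 0.0854" --pt "0.0115 0.0305 -0.005 0 0.0854" --pt "0.0115 0.0305 -0.005 0 0.0854" --pt "0.0115 0.0305 -0.005 0 0.0854" --pt "0.0115 0.0305 0 0 0.0854" --pt "0.0115 0.0305 0 0 0.0854" --pt "0.0115 0.0305 0 0 0.0854" --pt "0.0115 0.0305 0 0 0.0854" --pt "0.0115 0.0305 0 0 0.0854" --pt "0.0115 0.0305 0 0 0.0854" --pt "0.0115 0.0305 0 0 0.0854" --pt "0.0115 0.0305 0 0 0.0854" --pt "0.0115 0.0305 0 0 0.0854" --pt "0.0115 0.0305 0 0 0.0854" --pt "0.0115 0.0305 0 0 0.0854" --pt "0.0115 0.0305 0 0 0.0854" --pt "0.0115 0.0305 0 0 0.0854" --pt "0.0115 0.0305 0 0 0.0854"

```text
clock: 11.35
position: [450.7, -279.8, 237.2]
ee_rot: [0.975, -0.223, -0.001, -0.0]
contact_force: [0.6, 0.5, -0.4]
gripper_width: 85.6
```

Request:
drive_tool --pt "0.005 0.02 0 0 0.0854" --pt "0.003 0.009 0 -5 0.0854" --pt "0 0 0 -8.5 0.0854" --pt "0 0 0 -8.5 0.0854" --pt "0 0 0 -8.5 0.0854" --pt "0 0 0 -8.5 0.0854" --pt "0 0 0 -8.5 0.0854" --pt "0 0 0 -8.5 0.0854" --pt "0 0 0 -8.5 0.0854" --pt "0 0 0 -5 0.0854" --pt "0 0 0 0 0.0854" --pt "0 0 0 0 0.0854"

```text
clock: 12.55
position: [446.2, -308.0, 237.6]
ee_rot: [0.928, 0.372, -0.001, -0.001]
contact_force: [-0.2, -0.2, -0.1]
gripper_width: 85.7
```

```bash
python3 - <<'E'
from bench import arm
from h import *
go(arm,(453,-286,111),44)
E
```

```text
t 12.55 pos [ 446.2 -308.   237.6] th 43.7 tiltz [-0.002  0.001 -1.   ] grip 85.7 F [-0.2 -0.2 -0.1] j1,j6 [-0.31  2.64]
tool move mm [ 20.2 -11.  126.6] turn deg -0.3
```

Request:
drive_tool --pt "0.01 -0.0055 0 0 0.0854" --pt "0.01 -0.0055 0 0 0.0854" --pt "0 0 0.02 0 0.0854" --pt "0 0 0.02 0 0.0854" --pt "0 0 0.02 0 0.0854" --pt "0 0 0 0 0.0854" --pt "0 0 0 0 0.0854"

```text
clock: 13.25
position: [454.4, -285.8, 178.7]
ee_rot: [0.928, 0.373, -0.0, 0.0]
contact_force: [-0.3, 0.0, 0.9]
gripper_width: 85.3
```

```bash
python3 - <<'E'
from bench import arm
from h import *
go(arm,(453,-286,111),44)
shot(arm,"side","4")
p,d=shot(arm,"top","4")
E
python3 - <<'E'
import cv2
t=cv2.imread("pics/top4.png");s=cv2.imread("pics/side4.png")
a=cv2.hconcat([cv2.resize(t[190:310,340:480],(400,343)),cv2.resize(s[80:200,320:460],(400,343))])
cv2.imwrite("pics/c4.png",a)
E
```

```text
t 13.25 pos [ 454.4 -285.8  178.7] th 43.8 tiltz [-0. -0. -1.] grip 85.3 F [-0.3  0.   0.9] j1,j6 [-0.26  2.59]
tool move mm [-1.1 -0.8 67.7] turn deg -0.2
```

View pics/c4.png

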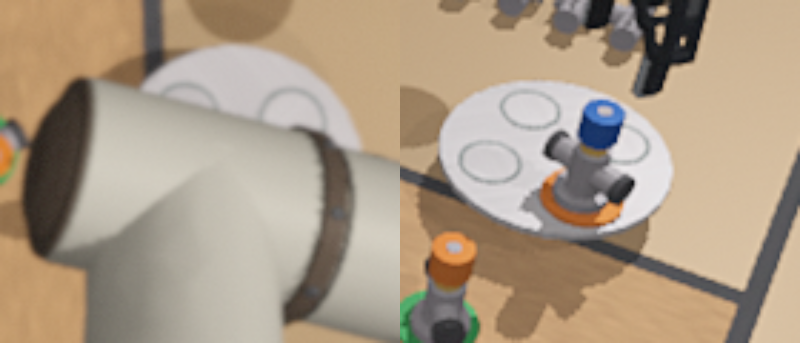

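```bash
cat >> h.py <<'E'
def proj(P,X):
    X=np.atleast_2d(X).astype(float);W=P["world_to_cam"];c=X@W[:3,:3].T+W[:3,3]
    K=P["K"];return np.c_[K[0,0]*c[:,0]/-c[:,2]+K[0,2],K[1,1]*-c[:,1]/-c[:,2]+K[1,2]]
E
python3 - <<'E'
from bench import arm
from h import *
P=arm.camera_params("side")
t=np.array([454.4,-285.8,178.7]);y=np.array([.69,-.72,0])
for X in (t,t+y*43,t-y*43,t+[0,0,13]+y*43,(452.5,-285,140)):print(proj(P,X), (proj(P,X)-[320,80])*400/140)
s=cv2.imread("pics/side4.png");cv2.imwrite("pics/s4.png",cv2.resize(s[0:200,280:560],(800,571)))
E
```

```text
[[394.02556014 105.81776662]] [[211.50160039  73.76504748]]
[[386.24575394  95.1011672 ]] [[189.27358268  43.146192  ]]
[[402.25700876 117.15649862]] [[235.02002502 106.16142463]]
[[387.48977533  90.49244575]] [[192.82792951  29.97841644]]
[[390.77939211 119.43257447]] [[202.22683461 112.66449848]]
```

View pics/s4.png

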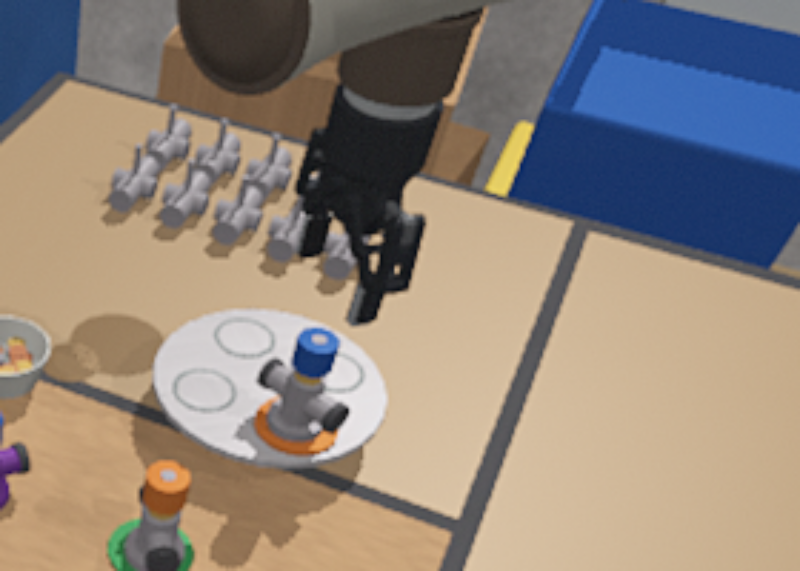

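Request:
drive_tool --pt "-0.001 -0.001 0.01 0 0.0854" --pt "0 0 0.015 0 0.0854" --pt "0 0 0.015 0 0.0854" --pt "0 0 0.015 0 0.0854" --pt "0 0 0.009 0 0.0854" --pt "0 0 0.004 0 0.0854" --pt "0 0 0 0 0.07" --pt "0 0 0 0 0.055" --pt "0 0 0 0 0.045" --pt "0 0 0 0 0.041" --pt "0 0 0 0 0.038" --pt "0 0 0 0 0.035" --pt "0 0 0 0 0.032" --pt "0 0 0 0 0.028" --pt "0 0 0 0 0.024" --pt "0 0 0 0 0.02" --pt "0 0 0 0 0.02" --pt "0 0 0 0 0.02"

```text
clock: 15.15
position: [453.1, -286.5, 111.0]
ee_rot: [0.928, 0.373, 0.0, 0.001]
contact_force: [0.7, 0.0, 4.9]
gripper_width: 34.3
```

```bash
python3 - <<'E'
from bench import arm
from h import *
go(arm,(566.7,129.2,200))
p,d=shot(arm,"side","5")
cv2.imwrite("pics/s5.png",cv2.resize(p[50:200,300:510],(800,571)))
E
```

```text
t 15.15 pos [ 453.1 -286.5  111. ] th 43.8 tiltz [ 0.001 -0.001 -1.   ] grip 34.3 F [0.7 0.  4.9] j1,j6 [-0.26  2.6 ]
tool move mm [ 369.8 -221.2  -89.2] turn deg None
```

View pics/s5.png

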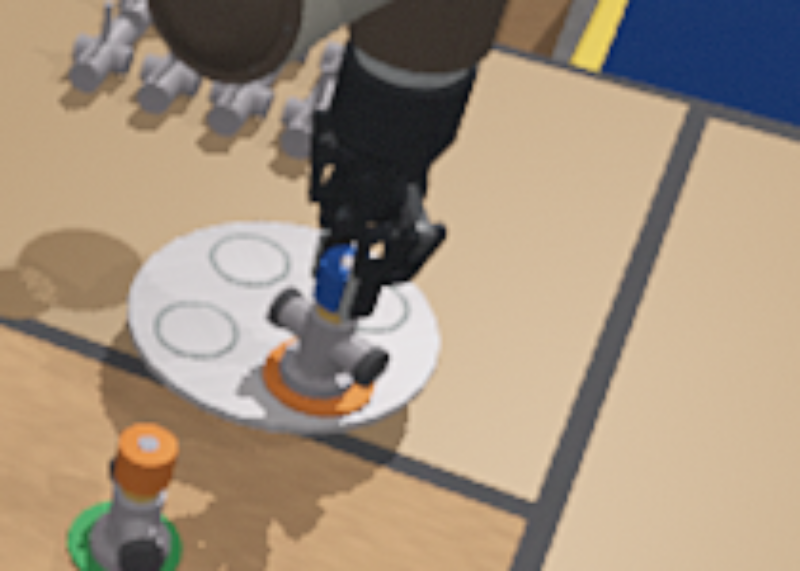

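Request:
drive_tool --pt "0 0 -0.003 0 0.02" --pt "0 0 -0.007 0 0.02" --pt "0 0 -0.02 0 0.02" --pt "0 0 -0.025 0 0.02" --pt "0 0 -0.025 0 0.02" --pt "0 0 -0.02 0 0.02" --pt "0.012 -0.007 -0.01 0 0.02" --pt "0.025 -0.015 0 0 0.02" --pt "0.025 -0.015 0 0 0.02" --pt "0.025 -0.015 0 0 0.02" --pt "0.025 -0.015 0 0 0.02" --pt "0.025 -0.015 0 0 0.02" --pt "0.025 -0.015 0 0 0.02" --pt "0.025 -0.015 0 0 0.02" --pt "0.025 -0.015 0 0 0.02" --pt "0.025 -0.015 0 0 0.02" --pt "0.025 -0.015 0 0 0.02" --pt "0.025 -0.015 0 0 0.02" --pt "0.025 -0.015 0 0 0.02" --pt "0.025 -0.015 0 0 0.02"

```text
clock: 17.2
position: [554.6, 94.5, 218.7]
ee_rot: [0.928, 0.373, -0.002, -0.001]
contact_force: [0.5, -0.9, -5.2]
gripper_width: 34.3
```

Request:
drive_tool --pt "0.02 -0.012 0 0 0.02" --pt "0.01 -0.005 0 0 0.02" --pt "0 0 0 0 0.02" --pt "0 0 0 0 0.02"

```text
clock: 17.6
position: [565.0, 125.5, 219.5]
ee_rot: [0.928, 0.373, -0.001, -0.0]
contact_force: [-0.5, -0.2, -4.5]
gripper_width: 34.4
```

```bash
python3 - <<'E'
from bench import arm
from h import *
go(arm,(566.7,129.2,72))
p,d=shot(arm,"side","6")
p,d=shot(arm,"top","6")
E
```

```text
t 17.6 pos [565.  125.5 219.5] th 43.8 tiltz [-0.002 -0.001 -1.   ] grip 34.4 F [-0.5 -0.2 -4.5] j1,j6 [0.5  1.84]
tool move mm [  4.2  -1.3 147.5] turn deg None
```

View pics/top6.png

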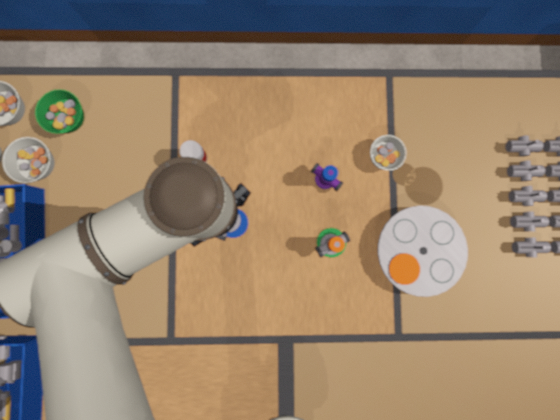

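View pics/side6.png

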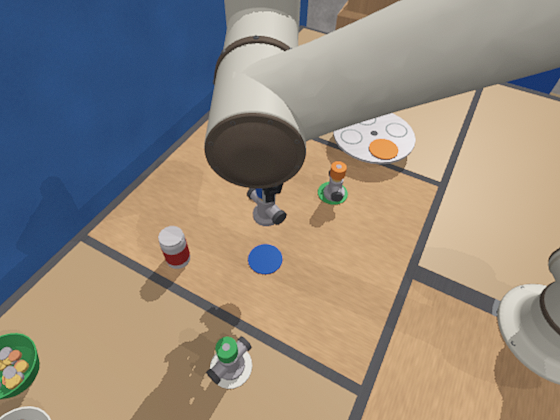

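Request:
drive_tool --pt "0.004 -0.001 0.01 0 0.02" --pt "0 0 0.02 0 0.02" --pt "0 0 0.025 0 0.02" --pt "0 0 0.025 0 0.02" --pt "0 0 0.025 0 0.02" --pt "0 0 0.02 0 0.02" --pt "0 0 0.012 0 0.02" --pt "0 0 0.005 0 0.02" --pt "0 0 0.002 0 0.02" --pt "0 0 0 0 0.02" --pt "0 0 0 0 0.02"

```text
clock: 18.8
position: [568.8, 129.6, 77.4]
ee_rot: [0.928, 0.373, 0.001, -0.0]
contact_force: [-0.3, 0.2, -3.8]
gripper_width: 34.2
```

```bash
python3 - <<'E'
from bench import arm
from h import *
go(arm,(566.7,129.2,70))
for n in("top","side"):
    P=arm.camera_params(n);p=cv2.imread(f"pics/{n}6.png")
    q=pix(p,'orange',150)
    Y=planept(P,q,45)[:,:2];s=np.hypot(*(Y-[451,-287]).T)<48;Y=Y[s]
    print(n,"orange pad",Y.mean(0),cv2.minEnclosingCircle(Y.astype(np.float32)),s.sum())
    h=cv2.cvtColor(p,cv2.COLOR_BGR2HSV)
    v,u=np.nonzero(h[...,2]<110);Y=planept(P,np.c_[u,v],41)[:,:2];s=np.hypot(*(Y-[492,-334]).T)<25
    print("axis",Y[s].mean(0),s.sum())
E
```

```text
t 18.8 pos [568.8 129.6  77.4] th 43.8 tiltz [ 0.002  0.001 -1.   ] grip 34.2 F [-0.3  0.2 -3.8] j1,j6 [0.5  1.83]
tool move mm [-1.9 -1.2  7.4] turn deg None
top orange pad [ 451.29479306 -285.68032743] ((451.2667236328125, -285.62615966796875), 36.19263458251953) 703
axis [ 494.44806257 -335.76953764] 24
side orange pad [ 449.71138328 -285.0680984 ] ((450.18023681640625, -285.9195861816406), 37.81315994262695) 441
axis [ 494.29966852 -337.8186003 ] 19
```

Request:
drive_tool --pt "-0.001 -0.001 0.003 0 0.02" --pt "0 0 0.002 0 0.02" --pt "0 0 0.001 0 0.02" --pt "0 0 0 0 0.02" --pt "0 0 0 0 0.02"

```text
clock: 19.3
position: [566.8, 129.4, 70.3]
ee_rot: [0.928, 0.373, 0.0, 0.0]
contact_force: [-0.5, -0.1, -4.8]
gripper_width: 34.4
```

Request:
drive_tool --pt "0 0 0.001 0 0.02" --pt "0 0 0 0 0.02" --pt "0 0 0 0 0.02"

```text
clock: 19.6
position: [567.0, 129.5, 70.0]
ee_rot: [0.928, 0.373, 0.0, 0.0]
contact_force: [-1.6, -0.4, 0.9]
gripper_width: 34.6
```

Request:
drive_tool --pt "0 0 0 0 0.034" --pt "0 0 0 0 0.036" --pt "0 0 0 0 0.04" --pt "0 0 0 0 0.05" --pt "0 0 0 0 0.065" --pt "0 0 0 0 0.0854" --pt "0 0 0 0 0.0854" --pt "0 0 0 0 0.0854" --pt "0 0 -0.01 0 0.0854" --pt "0 0 -0.02 0 0.0854" --pt "0 0 -0.03 0 0.0854" --pt "0 0 -0.03 0 0.0854" --pt "0 0 -0.03 0 0.0854" --pt "0 0 -0.01 0 0.0854" --pt "0 0 0 0 0.0854"

```text
clock: 21.1
position: [567.5, 129.8, 201.6]
ee_rot: [0.928, 0.373, 0.002, -0.0]
contact_force: [0.8, -0.5, -0.4]
gripper_width: 85.2
```

```bash
python3 - <<'E'
from bench import arm
from h import *
go(arm,(511.2,-114.5,200),44)
E
```

```text
t 21.1 pos [567.5 129.8 201.6] th 43.8 tiltz [ 0.004  0.002 -1.   ] grip 85.2 F [ 0.8 -0.5 -0.4] j1,j6 [0.5  1.83]
tool move mm [-209.7  137.4    0.8] turn deg -0.2
```

Request:
drive_tool --pt "-0.012 0.008 0 0 0.0854" --pt "-0.024 0.016 0 0 0.0854" --pt "-0.024 0.016 0 0 0.0854" --pt "-0.024 0.016 0 0 0.0854" --pt "-0.024 0.016 0 0 0.0854" --pt "-0.024 0.016 0 0 0.0854" --pt "-0.024 0.016 0 0 0.0854" --pt "-0.024 0.016 0 0 0.0854" --pt "-0.02 0.012 0 0 0.0854" --pt "-0.01 0.0055 0 0 0.0854" --pt "0 0 0 0 0.0854" --pt "0 0 0 0 0.0854"

```text
clock: 22.3
position: [510.0, -115.1, 198.7]
ee_rot: [0.928, 0.373, -0.001, -0.0]
contact_force: [-0.6, -0.2, -0.9]
gripper_width: 85.2
```

```bash
python3 - <<'E'
from bench import arm
from h import *
go(arm,(511.2,-114.5,70),44)
p,d=shot(arm,"side","7");p2,d=shot(arm,"top","7")
cv2.imwrite("pics/c7.png",cv2.hconcat([cv2.resize(p[60:280,200:420],(400,400)),cv2.resize(p2[130:350,100:320],(400,400))]))
E
```

```text
t 22.3 pos [ 510.  -115.1  198.7] th 43.8 tiltz [-0.001  0.    -1.   ] grip 85.2 F [-0.6 -0.2 -0.9] j1,j6 [0.09 2.25]
tool move mm [  1.4   0.5 128.7] turn deg -0.2
```

View pics/c7.png

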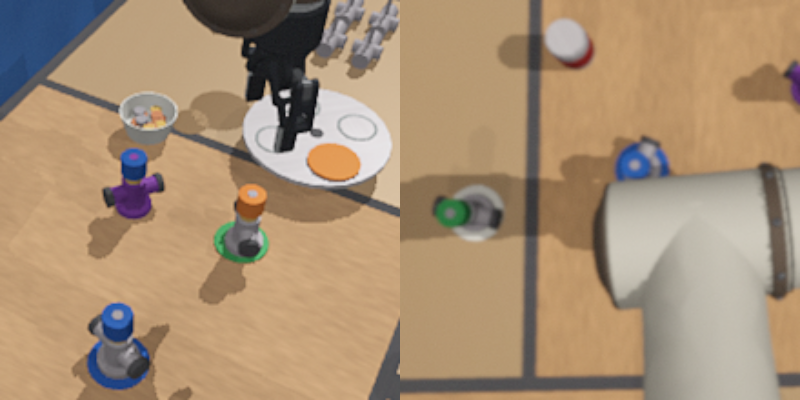

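The blue valve now stands on the blue pad and the orange pad is empty. I descend on the orange valve.

Request:
drive_tool --pt "0.001 0 0.01 0 0.0854" --pt "0 0 0.02 0 0.0854" --pt "0 0 0.025 0 0.0854" --pt "0 0 0.025 0 0.0854" --pt "0 0 0.025 0 0.0854" --pt "0 0 0.016 0 0.0854" --pt "0 0 0.007 0 0.0854" --pt "0 0 0 0 0.07" --pt "0 0 0 0 0.055" --pt "0 0 0 0 0.045" --pt "0 0 0 0 0.041" --pt "0 0 0 0 0.038" --pt "0 0 0 0 0.035" --pt "0 0 0 0 0.032" --pt "0 0 0 0 0.028" --pt "0 0 0 0 0.024" --pt "0 0 0 0 0.02" --pt "0 0 0 0 0.02" --pt "0 0 0 0 0.02"

```text
clock: 24.3
position: [511.6, -114.7, 72.2]
ee_rot: [0.928, 0.373, 0.001, 0.0]
contact_force: [-0.4, -0.7, 5.4]
gripper_width: 34.1
```

Request:
drive_tool --pt "0 0 -0.003 0 0.02" --pt "0 0 -0.007 0 0.02" --pt "0 0 -0.02 0 0.02" --pt "0 0 -0.025 0 0.02" --pt "0 0 -0.025 0 0.02" --pt "0 0 -0.025 0 0.02" --pt "0 0 -0.02 0 0.02" --pt "0 0 -0.015 0 0.02" --pt "0 0 0 0 0.02" --pt "0 0 0 0 0.02"

```text
clock: 25.3
position: [510.1, -114.3, 210.4]
ee_rot: [0.928, 0.373, -0.001, -0.001]
contact_force: [-0.2, -0.2, -3.2]
gripper_width: 34.7
```

```bash
python3 - <<'E'
from bench import arm
from h import *
go(arm,(450.7,-285.8,200),44)
p,d=shot(arm,"side","8");p2,d=shot(arm,"top","8")
cv2.imwrite("pics/c8.png",cv2.hconcat([cv2.resize(p[60:280,200:420],(400,400)),cv2.resize(p2[130:350,240:460],(400,400))]))
E
```

```text
t 25.3 pos [ 510.1 -114.3  210.4] th 43.8 tiltz [-0.002  0.001 -1.   ] grip 34.7 F [-0.2 -0.2 -3.2] j1,j6 [0.09 2.25]
tool move mm [-161.5   82.8   10.4] turn deg -0.2
```

View pics/c8.png

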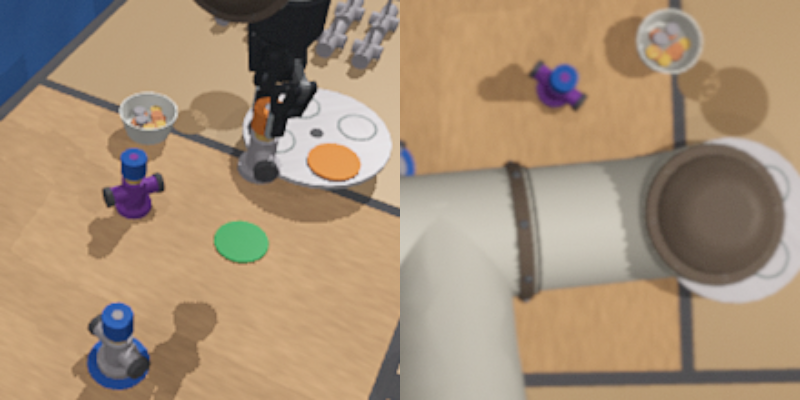

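Request:
drive_tool --pt "-0.011 0.006 0 0 0.02" --pt "-0.022 0.011 0 0 0.02" --pt "-0.022 0.011 0 0 0.02" --pt "-0.022 0.011 0 0 0.02" --pt "-0.022 0.011 0 0 0.02" --pt "-0.022 0.011 0 0 0.02" --pt "-0.021 0.011 0 0 0.02" --pt "-0.012 0.007 0 0 0.02" --pt "-0.007 0.004 0 0 0.02" --pt "0 0 0 0 0.02" --pt "0 0 0 0 0.02" --pt "0 0 0 0 0.02"

```text
clock: 26.6
position: [452.5, -285.2, 211.3]
ee_rot: [0.928, 0.373, 0.0, -0.0]
contact_force: [-0.4, -0.1, -3.3]
gripper_width: 34.6
```

```bash
python3 - <<'E'
from bench import arm
from h import *
go(arm,(450.7,-285.8,111),44)
for n in("top","side"):
    p,d=shot(arm,n,"9");P=arm.camera_params(n)
    q=pix(p,'green',150);Y=planept(P,q,4)[:,:2];s=np.hypot(*(Y-[514,-118.5]).T)<55;Y=Y[s]
    print(n,"green pad",Y.mean(0),cv2.minEnclosingCircle(Y.astype(np.float32)),s.sum())
cv2.imwrite("pics/c9.png",cv2.resize(p[60:210,300:500],(800,600)))
E
```

```text
t 26.6 pos [ 452.5 -285.2  211.3] th 43.8 tiltz [ 0.  0. -1.] grip 34.6 F [-0.4 -0.1 -3.3] j1,j6 [-0.26  2.6 ]
tool move mm [ -1.7  -0.7 100.3] turn deg -0.2
top green pad [ 516.11892981 -116.40854031] ((515.9071044921875, -117.10279846191406), 32.57464599609375) 469
side green pad [511.98622104 -85.599013  ] ((507.5201416015625, -87.52780151367188), 17.351335525512695) 3
```

View pics/c9.png

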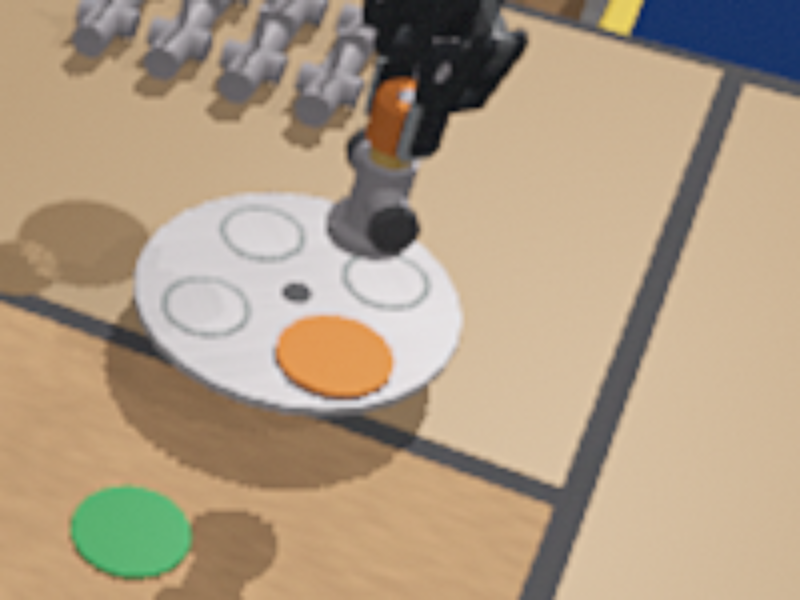

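Request:
drive_tool --pt "-0.001 0 0.01 0 0.02" --pt "0 0 0.02 0 0.02" --pt "0 0 0.02 0 0.02" --pt "0 0 0.02 0 0.02" --pt "0 0 0.012 0 0.02" --pt "0 0 0.007 0 0.02" --pt "0 0 0.003 0 0.02" --pt "0 0 0 0 0.02" --pt "0 0 0 0 0.02" --pt "0 0 0 0 0.02"

```text
clock: 27.7
position: [452.0, -286.7, 120.1]
ee_rot: [0.928, 0.373, 0.001, 0.001]
contact_force: [-0.1, 0.2, -3.4]
gripper_width: 34.4
```

```bash
python3 - <<'E'
from bench import arm
from h import *
go(arm,(450.7,-285.8,112),44)
p,d=shot(arm,"side","10")
cv2.imwrite("pics/c10.png",cv2.resize(p[60:210,300:500],(800,600)))
E
```

```text
t 27.7 pos [ 452.  -286.7  120.1] th 43.8 tiltz [ 0.002 -0.001 -1.   ] grip 34.4 F [-0.1  0.2 -3.4] j1,j6 [-0.26  2.6 ]
tool move mm [-0.3 -1.6  8.1] turn deg -0.2
```

View pics/c10.png

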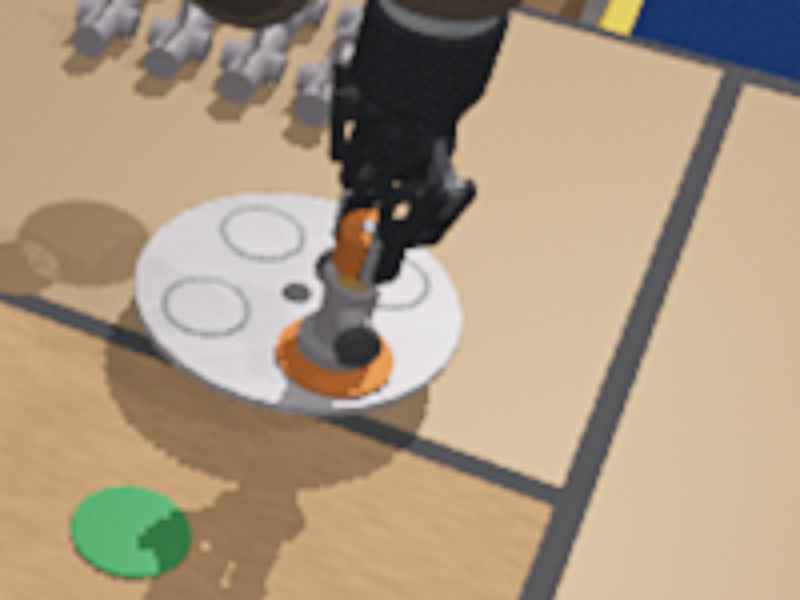

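Request:
drive_tool --pt "0 -0.001 0.003 0 0.02" --pt "0 0 0.002 0 0.02" --pt "0 0 0.001 0 0.02" --pt "0 0 0 0 0.02" --pt "0 0 0 0 0.02"

```text
clock: 28.25
position: [450.6, -285.8, 113.3]
ee_rot: [0.928, 0.373, -0.0, -0.0]
contact_force: [-0.5, 1.7, -3.2]
gripper_width: 34.2
```

Request:
drive_tool --pt "0 0 0.001 0 0.02" --pt "0 0 0 0 0.02" --pt "0 0 0 0 0.02"

```text
clock: 28.55
position: [450.8, -285.9, 113.2]
ee_rot: [0.928, 0.373, 0.0, 0.0]
contact_force: [-3.0, 2.1, 5.8]
gripper_width: 34.4
```

Request:
drive_tool --pt "0 0 0 0 0.034" --pt "0 0 0 0 0.0355" --pt "0 0 0 0 0.037" --pt "0 0 0 0 0.04" --pt "0 0 0 0 0.05" --pt "0 0 0 0 0.065" --pt "0 0 0 0 0.0854" --pt "0 0 0 0 0.0854" --pt "0 0 0 0 0.0854" --pt "0 0 -0.005 0 0.0854" --pt "0 0 -0.015 0 0.0854" --pt "0 0 -0.02 0 0.0854" --pt "0 0 -0.03 0 0.0854" --pt "0 0 -0.03 0 0.0854" --pt "0 0 -0.02 0 0.0854" --pt "0 0 0 0 0.0854"

```text
clock: 30.15
position: [452.5, -286.6, 236.2]
ee_rot: [0.928, 0.373, 0.003, 0.003]
contact_force: [-0.2, -0.2, 0.4]
gripper_width: 85.4
```

```bash
python3 - <<'E'
from bench import arm
from h import *
go(arm,(509,354.6,230),-25.7)
p,d=shot(arm,"side","11")
np.save("pics/side11.npy",d)
cv2.imwrite("pics/c11.png",cv2.resize(p[60:210,300:500],(800,600)))
P=arm.camera_params("side")
for r,z in(((450.7,-285.8),140),((508.5,354.6),99),((567,129.3),99)):
    q,X=cloud(P,p,d)
    s=(np.hypot(*(X[:,:2]-r).T)<32)&(X[:,2]>z-20)&(X[:,2]<z+8)
    zt=np.percentile(X[s,2],95); s&=X[:,2]>zt-3
    Y=planept(P,q[s],z)[:,:2]; print(cv2.minEnclosingCircle(Y.astype(np.float32)),zt)
q=pix(p,'green',120);Y=planept(P,q,4)[:,:2];s=np.hypot(*(Y-[514,-118.5]).T)<55;Y=Y[s]
print("green pad",Y.mean(0),cv2.minEnclosingCircle(Y.astype(np.float32)),s.sum())
E
```

```text
t 30.15 pos [ 452.5 -286.6  236.2] th 43.8 tiltz [ 0.007 -0.003 -1.   ] grip 85.4 F [-0.2 -0.2  0.4] j1,j6 [-0.26  2.6 ]
tool move mm [ 484.7 -423.6    4.7] turn deg 69.5
((450.5249938964844, -283.0516357421875), 18.535930633544922) 141.77299569858445
((507.978271484375, 354.86016845703125), 17.689788818359375) 101.90919821060494
((566.51171875, 130.72430419921875), 18.484277725219727) 101.33546386719082
green pad [ 515.36103438 -116.01859627] ((514.837158203125, -116.84520721435547), 36.54586410522461) 489
```

View pics/c11.png

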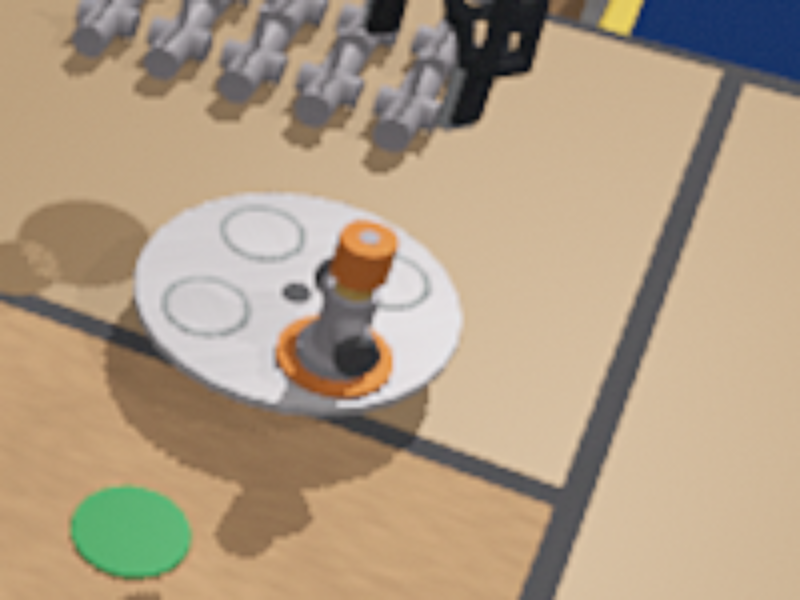

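Request:
drive_tool --pt "0.012 -0.011 0 0 0.0854" --pt "0.0235 -0.0205 0 0 0.0854" --pt "0.0235 -0.0205 0 0 0.0854" --pt "0.0235 -0.0205 0 0 0.0854" --pt "0.0235 -0.0205 0 0 0.0854" --pt "0.0235 -0.0205 0 0 0.0854" --pt "0.0235 -0.0205 0 0 0.0854" --pt "0.0235 -0.0205 0 0 0.0854" --pt "0.0235 -0.0205 0 0 0.0854" --pt "0.0235 -0.0205 0 0 0.0854" --pt "0.0235 -0.0205 0 0 0.0854" --pt "0.0235 -0.0205 0 0 0.0854" --pt "0.0235 -0.0205 0 0 0.0854" --pt "0.0235 -0.0205 0 0 0.0854" --pt "0.0235 -0.0205 0 0 0.0854" --pt "0.0235 -0.0205 0 0 0.0854" --pt "0.0235 -0.0205 0 0 0.0854" --pt "0.0235 -0.0205 0 0 0.0854" --pt "0.0235 -0.0205 0 0 0.0854" --pt "0.0235 -0.0205 0 0 0.0854"

```text
clock: 32.2
position: [503.9, 321.4, 230.6]
ee_rot: [0.928, 0.373, -0.002, 0.0]
contact_force: [0.3, -0.2, -0.1]
gripper_width: 85.4
```

Request:
drive_tool --pt "0.016 -0.015 0 0 0.0854" --pt "0.01 -0.008 0 0 0.0854" --pt "0 0 0 0 0.0854" --pt "0 0 0 0 0.0854"

```text
clock: 32.6
position: [507.2, 354.4, 231.5]
ee_rot: [0.928, 0.373, -0.001, 0.0]
contact_force: [-1.1, 0.3, -1.2]
gripper_width: 85.5
```

```bash
python3 - <<'E'
from bench import arm
from h import *
go(arm,(508.2,354.6,70))
p,d=shot(arm,"top","12")
P=arm.camera_params("top")
for r,z in(((450.7,-285.8),140),((567,129.3),99)):
    q,X=cloud(P,p,d)
    s=(np.hypot(*(X[:,:2]-r).T)<32)&(X[:,2]>z-20)&(X[:,2]<z+8)
    zt=np.percentile(X[s,2],95); s&=X[:,2]>zt-3
    Y=planept(P,q[s],z)[:,:2]; print(cv2.minEnclosingCircle(Y.astype(np.float32)),zt)
q=pix(p,'green',120);Y=planept(P,q,4)[:,:2];s=np.hypot(*(Y-[514,-118.5]).T)<45;Y=Y[s]
print("green pad",Y.mean(0),cv2.minEnclosingCircle(Y.astype(np.float32)),s.sum())
E
```

```text
t 32.6 pos [507.2 354.4 231.5] th 43.8 tiltz [-0.001 -0.001 -1.   ] grip 85.5 F [-1.1  0.3 -1.2] j1,j6 [0.87 1.46]
tool move mm [  1.2   0.6 161.5] turn deg None
((451.04443359375, -286.2663879394531), 17.488555908203125) 141.92628670670229
((566.1231079101562, 127.7650146484375), 17.418415069580078) 101.5740203230244
green pad [ 515.72003032 -116.9332107 ] ((515.6935424804688, -116.59548950195312), 34.6792106628418) 589
```

View pics/top12.png

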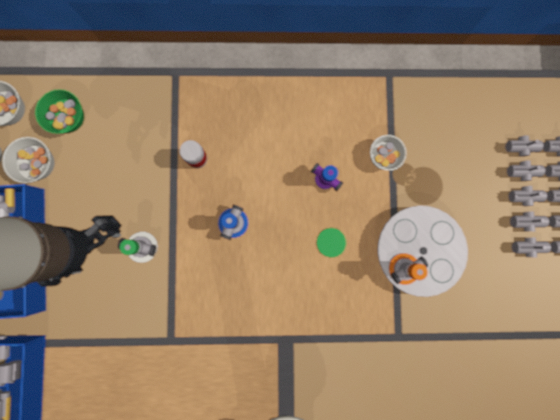

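Request:
drive_tool --pt "0.001 0 0.01 0 0.0854" --pt "0 0 0.025 0 0.0854" --pt "0 0 0.025 0 0.0854" --pt "0 0 0.025 0 0.0854" --pt "0 0 0.025 0 0.0854" --pt "0 0 0.025 0 0.0854" --pt "0 0 0.018 0 0.0854" --pt "0 0 0.007 0 0.0854" --pt "0 0 0 0 0.07" --pt "0 0 0 0 0.055" --pt "0 0 0 0 0.045" --pt "0 0 0 0 0.041" --pt "0 0 0 0 0.038" --pt "0 0 0 0 0.035" --pt "0 0 0 0 0.03" --pt "0 0 0 0 0.025" --pt "0 0 0 0 0.02" --pt "0 0 0 0 0.02" --pt "0 0 0 0 0.02" --pt "0 0 0 0 0.02"

```text
clock: 34.65
position: [509.2, 355.9, 73.7]
ee_rot: [0.928, 0.373, 0.001, 0.0]
contact_force: [2.8, -3.0, 5.7]
gripper_width: 34.3
```

Request:
drive_tool --pt "0 0 -0.003 0 0.02" --pt "0 0 -0.007 0 0.02" --pt "0 0 -0.02 0 0.02" --pt "0 0 -0.025 0 0.02" --pt "0 0 -0.025 0 0.02" --pt "0 0 -0.025 0 0.02" --pt "0 0 -0.025 0 0.02" --pt "0 0 -0.02 0 0.02" --pt "0 0 -0.01 0 0.02" --pt "0 0 0 0 0.02" --pt "0 0 0 0 0.02"

```text
clock: 35.75
position: [507.3, 355.5, 230.6]
ee_rot: [0.928, 0.373, -0.002, 0.0]
contact_force: [-0.9, 0.4, -4.8]
gripper_width: 34.1
```

```bash
python3 - <<'E'
from bench import arm
from h import *
go(arm,(515.3,-116.8,230))
E
```

```text
t 35.75 pos [507.3 355.5 230.6] th 43.8 tiltz [-0.003 -0.001 -1.   ] grip 34.1 F [-0.9  0.4 -4.8] j1,j6 [0.87 1.46]
tool move mm [-320.9  346.6    1.3] turn deg None
```

Request:
drive_tool --pt "-0.008 0.009 0 0 0.02" --pt "-0.0165 0.018 0 0 0.02" --pt "-0.0165 0.018 0 0 0.02" --pt "-0.0165 0.018 0 0 0.02" --pt "-0.0165 0.018 0 0 0.02" --pt "-0.0165 0.018 0 0 0.02" --pt "-0.0165 0.018 0 0 0.02" --pt "-0.0165 0.018 0 0 0.02" --pt "-0.0165 0.018 0 0 0.02" --pt "-0.0165 0.018 0 0 0.02" --pt "-0.0165 0.018 0 0 0.02" --pt "-0.0165 0.018 0 0 0.02" --pt "-0.0165 0.018 0 0 0.02" --pt "-0.0165 0.018 0 0 0.02" --pt "-0.0165 0.018 0 0 0.02" --pt "-0.0165 0.018 0 0 0.02" --pt "-0.0165 0.018 0 0 0.02" --pt "-0.0165 0.018 0 0 0.02" --pt "-0.0165 0.018 0 0 0.02" --pt "-0.01 0.01 0 0 0.02"

```text
clock: 37.75
position: [516.9, -111.6, 231.2]
ee_rot: [0.928, 0.372, -0.001, -0.0]
contact_force: [0.2, 0.5, -4.8]
gripper_width: 34.4
```

Request:
drive_tool --pt "-0.006 0.004 0 0 0.02" --pt "0 0 0 0 0.02" --pt "0 0 0 0 0.02"

```text
clock: 38.05
position: [516.4, -116.3, 232.1]
ee_rot: [0.928, 0.373, -0.0, -0.0]
contact_force: [-0.3, 0.2, -5.4]
gripper_width: 34.1
```

```bash
python3 - <<'E'
from bench import arm
from h import *
go(arm,(515.3,-116.8,72))
p,d=shot(arm,"side","13")
cv2.imwrite("pics/c13.png",cv2.resize(p[60:260,220:487],(800,600)))
E
```

```text
t 38.05 pos [ 516.4 -116.3  232.1] th 43.8 tiltz [-0.  0. -1.] grip 34.1 F [-0.3  0.2 -5.4] j1,j6 [0.08 2.25]
tool move mm [ -1.1  -0.3 160.1] turn deg None
```

View pics/c13.png

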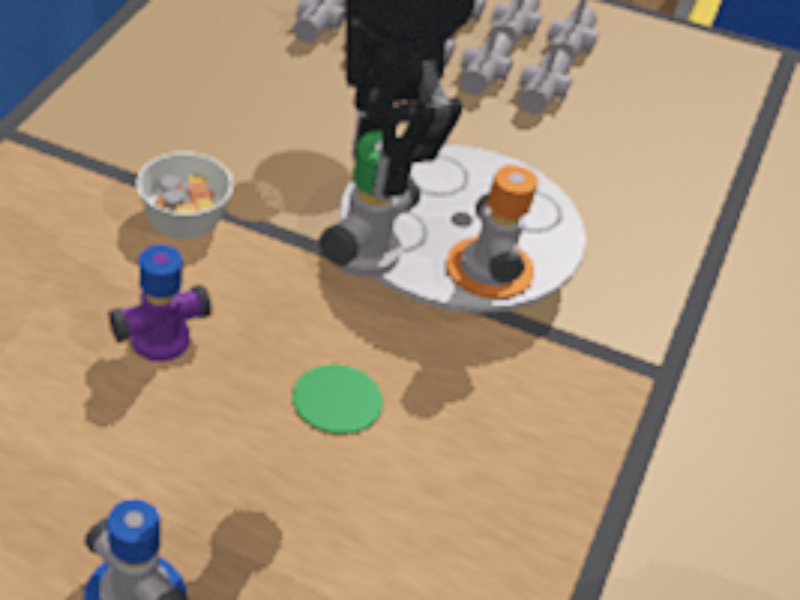

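Request:
drive_tool --pt "-0.001 0 0.01 0 0.02" --pt "0 0 0.025 0 0.02" --pt "0 0 0.025 0 0.02" --pt "0 0 0.025 0 0.02" --pt "0 0 0.025 0 0.02" --pt "0 0 0.02 0 0.02" --pt "0 0 0.012 0 0.02" --pt "0 0 0.006 0 0.02" --pt "0 0 0.003 0 0.02" --pt "0 0 0 0 0.02" --pt "0 0 0 0 0.02"

```text
clock: 39.2
position: [516.6, -117.4, 82.2]
ee_rot: [0.928, 0.373, 0.001, 0.0]
contact_force: [0.6, -0.1, -4.4]
gripper_width: 34.2
```

Request:
drive_tool --pt "0 0 0.003 0 0.02" --pt "0 0 0.002 0 0.02" --pt "0 0 0.001 0 0.02" --pt "0 0 0 0 0.02" --pt "0 0 0 0 0.02"

```text
clock: 39.7
position: [515.9, -117.5, 75.3]
ee_rot: [0.928, 0.373, 0.0, 0.0]
contact_force: [-0.2, -0.2, -4.2]
gripper_width: 34.1
```

Request:
drive_tool --pt "0 0 0.001 0 0.02" --pt "0 0 0.001 0 0.02" --pt "0 0 0 0 0.02" --pt "0 0 0 0 0.02"

```text
clock: 40.1
position: [516.1, -117.5, 73.7]
ee_rot: [0.928, 0.373, 0.0, 0.0]
contact_force: [-0.7, 0.5, -2.1]
gripper_width: 34.5
```

Request:
drive_tool --pt "0 0 0.001 0 0.02" --pt "0 0 0 0 0.02" --pt "0 0 0 0 0.02"

```text
clock: 40.4
position: [516.3, -117.5, 73.6]
ee_rot: [0.928, 0.373, 0.0, 0.0]
contact_force: [-2.1, 1.4, 5.6]
gripper_width: 34.0
```

Touched down. Release, rise and back off for a clear view.

Request:
drive_tool --pt "0 0 0 0 0.034" --pt "0 0 0 0 0.036" --pt "0 0 0 0 0.04" --pt "0 0 0 0 0.05" --pt "0 0 0 0 0.065" --pt "0 0 0 0 0.0854" --pt "0 0 0 0 0.0854" --pt "0 0 0 0 0.0854" --pt "0 0 -0.01 0 0.0854" --pt "0 0 -0.02 0 0.0854" --pt "0 0 -0.03 0 0.0854" --pt "0 0 -0.04 0 0.0854" --pt "0 0 -0.04 0 0.0854" --pt "0 0 -0.03 0 0.0854" --pt "0 0 -0.01 0 0.0854" --pt "0 0 0 0 0.0854"

```text
clock: 42.0
position: [516.4, -117.4, 254.2]
ee_rot: [0.928, 0.373, 0.002, 0.001]
contact_force: [-0.2, -1.0, -1.5]
gripper_width: 85.0
```

Request:
drive_tool --pt "0.02 -0.02 0 0 0.0854" --pt "0.02 -0.02 0 0 0.0854" --pt "0.02 -0.02 0 0 0.0854" --pt "0.02 -0.02 0 0 0.0854" --pt "0.02 -0.02 0 0 0.0854" --pt "0.02 -0.02 0 0 0.0854" --pt "0.02 -0.02 0 0 0.0854" --pt "0.02 -0.02 0 0 0.0854" --pt "0.02 -0.02 0 0 0.0854" --pt "0.02 -0.02 0 0 0.0854" --pt "0.02 -0.02 0 0 0.0854" --pt "0.02 -0.02 0 0 0.0854" --pt "0.02 -0.02 0 0 0.0854" --pt "0.02 -0.02 0 0 0.0854" --pt "0.02 -0.02 0 0 0.0854" --pt "0.02 -0.02 0 0 0.0854" --pt "0.01 -0.01 0 0 0.0854" --pt "0 0 0 0 0.0854" --pt "0 0 0 0 0.0854" --pt "0 0 0 0 0.0854"

```text
clock: 44.0
position: [525.7, 347.9, 252.0]
ee_rot: [0.928, 0.372, -0.0, 0.0]
contact_force: [0.4, -0.2, 0.5]
gripper_width: 85.6
```

```bash
python3 - <<'E'
from bench import arm
from h import *
go(arm,(515.3,-116.8,72))
for n in("top","side"):
    p,d=shot(arm,n,"14");P=arm.camera_params(n);q,X=cloud(P,p,d)
    for nm,r,z in(("orange",(450.7,-285.8),140),("green",(516,-117),99),("blue",(567,129.3),99)):
        s=(np.hypot(*(X[:,:2]-r).T)<32)&(X[:,2]>z-20)&(X[:,2]<z+8)
        if s.sum()<20: print(n,nm,"hidden");continue
        zt=np.percentile(X[s,2],95); s&=X[:,2]>zt-3
        Y=planept(P,q[s],z)[:,:2]; c,rr=cv2.minEnclosingCircle(Y.astype(np.float32));print(n,nm,np.round(c,1),round(rr,1),zt.round(1))
    for nm,r,z in(("orange",(450.7,-285.8),45),("green",(515,-117),4),("blue",(567,129),4)): print("pad",nm,pad(P,p,d,nm,np.array(r),z)[0][0].round(1))
E
```

```text
t 44.0 pos [525.7 347.9 252. ] th 43.7 tiltz [-0.001 -0.001 -1.   ] grip 85.6 F [ 0.4 -0.2  0.5] j1,j6 [0.84 1.49]
tool move mm [-328.6  328.7  180.4] turn deg None
top orange [ 451.7 -286.7] 17.7 141.8
top green [ 516.  -119.2] 17.4 101.0
top blue [566.4 127.9] 17.5 100.9
pad orange [ 450.5 -285.9]
pad green [ 514.5 -119.1]
pad blue [568.4 127.6]
side orange [ 450.7 -283.3] 18.3 142.2
side green [ 524.  -122.9] 14.0 101.7
side blue hidden
pad orange [ 448.4 -287.9]Traceback (most recent call last):
  File "<stdin>", line 11, in <module>
  File "h.py", line 46, in pad
    return circ(Y,37.5),s.sum(),np.median(X[s,2])
           ~~~~^^^^^^^^
  File "h.py", line 26, in circ
    hull=cv2.convexHull(xy.astype(np.float32))[:,0]
         ~~~~~~~~~~~~~~~~~~~~~~~~~~~~~~~~~~~~~^^^^^
TypeError: 'NoneType' object is not subscriptable
```

View pics/top14.png

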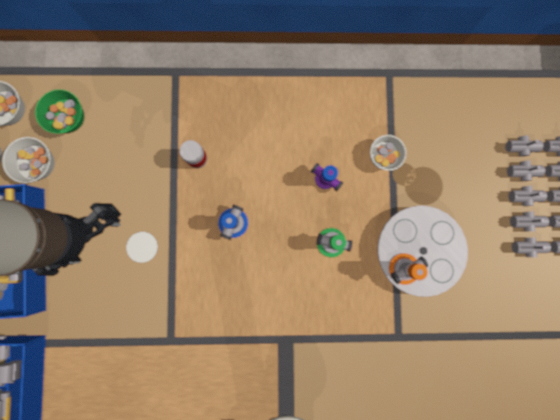

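View pics/side14.png

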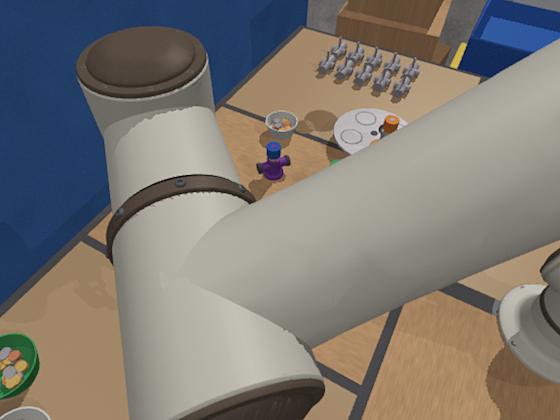

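The top view shows the valves at orange (415,270), green (332,242) and blue (233,222), each centred on its own pad to within about 3 mm and upright. The turntable, oil can (193,153) and basket (388,153) look the same as at the start. In the side view the arm hides part of the scene. I hand the job in.

```bash
python3 -c "
from bench import arm
print(arm.job_done())"
```

```text
the job is handed in; nothing more can be done
None
```

All three valves are standing upright on the mats of their own colours, and the job is handed in; the hand-in gives no verdict. I parked the green valve on the white mat, then moved blue to blue, orange to the turntable mat and green to green. Each was set down until the wrist force showed it touching, then released slowly. It took about 44 s of the 120 s.

**Last checks, from the top camera:**
- **Centring:** the caps sit about 1 to 3 mm from their mat centres, against the 12 mm allowed. The measured top heights match valves standing on the mats.
- **Turntable:** the orange mat is within about 1 mm of where it started, so no turn was noticeable.
- **Oil can and nut basket:** they look unmoved in the pictures; I did not measure them again.
- **Gripper:** open and clear of everything.

**Disagreements:**
- **Side camera, orange valve:** its y reading was about 3 mm off the top camera's. That gap was there in the measurements from the start.
- **Side camera, blue and green valves:** in the last picture the arm hid the blue valve and partly hid the green one. The green reading, 8 mm off, was unreliable, and that check stopped with an error. The final green placing therefore rests on the top camera and the arm's own position.

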